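# Find the tired burner spring and mark it

### The arm

A 6-joint arm with a two-finger parallel gripper is mounted at the origin on the work surface. World frame = base frame: x ahead of the robot, y to its left, z up, the work surface at z = 0. Lengths are in mm, angles in degrees, forces in N, time in s.
With the tool pointing down it reaches from about 350 to 850 mm from the base axis. Payload 8.1 kg.
Tool frame: the origin (TCP) lies midway between the tips of the shut fingers; the grasp point (between the pads) lies 19 mm behind it; z points along the fingers, y is the line along which they close (so a half turn about z gives the same grasp; the last joint's range is limited). The gripper opens to 85 mm and grips with 20 to 120 N. Pads are 22 mm wide; open, the fingers measure 114 mm over their backs; the gripper's body (76 mm by 85 mm) begins 54 mm behind the grasp point. The pads swing forward as they close: fully open they stand 13 mm farther back than shut.
Start: joints at [-76.57, 7.471, 85.268, -0, 87.261, -4.893], TCP at [188.646, -569.577, 231.292] pointing down, gripper open.
Joint ranges: [-169.43, 169.43], [-51.17, 129.36], [1.28, 143.12], [-76.62, 256.62], [0, 156.53], [-152.29, 152.29]. Speed limits (degrees/s): [136.94, 136.94, 159.86, 180, 180, 180].

### API

Orientations are given as [roll, pitch, yaw] about the fixed x, y, z axes, in that order (R = Rz(yaw) Ry(pitch) Rx(roll)).
In Python, from bench import sense, snapshot, order, finder gives the robot as it stands.
- The arm moves only by the tool send_rows, never from a script. Its argument "steps" is a list of rows, each a list of 2 entries, a list of its own where there are three numbers: the shift along the world's x, y, z in units of 30 mm (1.0 is 30 mm), then the turn, a rotation vector about the world's x, y, z in rad. In form: [[[dx, dy, dz], [wx, wy, wz]], ...]. A call has 1 to 10 rows; each row is the pose to reach, as a shift and turn from the pose commanded when the call began; what a row does not reach only later rows make up. A row lasts 1/8 s, in which the tool goes at most 62.5 mm and 10.7 degrees, less where a joint would pass 70% of its speed; a pose out of reach is approached as far as the arm can. A call with a gripper value outside its range is refused whole. "fingers" is the closure, from 0 (fully open) to 1 (shut), set as the call begins (left out, the last holds). The fingers move at their own pace and stop on an object; "squeeze" is the grip in N (left out, the last holds). Time passes only in rows, so rows that repeat a pose let the fingers close. It gives the time, the measured TCP pose, the force, the opening and the grip force at its end, in the units of the state.
- sense(): the state, without advancing time (a new reading comes with each control period).
- snapshot(name): name is "scene" or "side" or "wrist"; returns a dict with "img" (480x640x3 uint8, red, green, blue), "K" (3x3 intrinsics, pixels), "k1" (the pictures are not rectified: a ray, as slopes to the right and down, at radius r is drawn at 1 + k1 r^2 times it, then the intrinsics apply), "pose" (4x4, takes a point from camera to world coordinates). Camera axes: x right, y up, looking along -z (the intrinsics and any distortion apply to the point x, -y, -z); pixel columns grow to the right and rows downward; lengths in mm; the calibration is good to about 2 mm. A picture is of the moment at which its call begins. There is no depth.
- order.hand_in(): hands the job in; it is judged then, once.
Trained networks look in the newest picture that a camera, given by its name, has taken for a name from the list of things; names that differ only in an ending like _2 or _b are one class to them, and where a whole thing is asked for, a point or a joint stands for the part that bears it (a point fixed in the world has none). Each returns a list of dicts, best first, with "confidence" (0 to 1); they miss things now and then, are a little off and sometimes report something else, mostly with a low value. They report only what shows in the picture. A call takes as long as a camera call. They do not tell look-alikes from the thing itself.
- finder.find_in(label, camera): "box" ([left, top, width, height] as shares, 0 to 1, of the picture: columns of its width, rows of its height, round what is visible of it).
- finder.trace(label, camera): "mask" (480x640 bool, what is visible of it) and "box" ([left, top, width, height] as shares, 0 to 1, of the picture: columns of its width, rows of its height, round what is visible of it).
- finder.pinpoint(label, camera): "at" ([column, row] as shares, 0 to 1, of the picture: columns of its width, rows of its height: a listed point, or the origin of a listed thing).
The state is a dict: "time": time; "joint_pos": joint angles; "qd": joint speeds; "joint_efforts": joint torques, N m; "tool_pos": TCP position; "tcp_rot": TCP orientation; "ft_force": force on the tool from outside, world axes, zero at the start; "wrist_torque": the same for the moment, N m; "finger_gap": finger opening in mm; "grip_force": force on a finger pad.
Only numpy, scipy, OpenCV 4.12 (cv2) and the standard library are available. Lean on these libraries where they do the work, as an engineer would, in place of code of your own. Each camera call takes 0.05 s, during which the arm holds its last target. There are 200 camera calls.

### The job

One of the three leaf springs for the hob's burners, clamped on the chopping board, has gone tired. Going from your left to your right, press the brass stud at the tip of each one gently down to its stop and hold it there half a second to feel how stiff it is, never pushing on a spring with more than about 20 N; then stand the red marker peg fully home in the hole of the block that holds the softest spring and let go, leaving the jar and the screwdriver alone.

Things in the scene. Friction and masses are not known exactly. Their poses are not given: they have to be found in the camera images.
- board: fixed wooden chopping board, 190 (x) x 340 (y) x 18 thick; origin at the centre of its underside on the worktop, x away from the robot, y to the robot's left, along the row of blocks (turned up to 0.25 rad). Holds three spring blocks side by side, 85 apart.
- block_a: one of three like grey spring blocks fixed on the board, 160 (x) x 56 (y) x 20 high, in any of the three places; origin under its centre on the board top, axes as the board. Peg hole at its -x end, near the robot; an aluminium clamp, 40 wide, 37 high above the block's top, at its +x end holds the leaf spring, whose free tip points to -x and ends 32 short of the hole's centre.
- stud_a (a point): top centre of the flat brass stud (10 in diameter, 5 high on the leaf) near the free tip of this block's steel leaf spring (80 long, 20 wide, 2.5 thick): the place to press, straight down. Lies 42 behind the hole's centre, 70 from the clamp, 27 above the block's top when free; goes down 10 to 13 (differs from spring to spring) to a rubber-capped stop, where force climbs some 9 N per mm.
- hole_a (a point): mouth of this block's round peg hole, at the block's top face: 19 wide, 16 deep, chamfered
- leaf_a (a joint): deflection of this block's leaf spring (rad): 0 free, about 0.157 to 0.186 at its stop; springs back. Two springs are sound: about 0.5 N per mm at the stud, 5 to 8 N just at the stop; one is tired: about 0.25 N per mm, under 4 N just at the stop. They look alike (the tired one rests 0.1 mm low, too little to see) and change places each run; only pushing tells.
- block_b: one of three like grey spring blocks fixed on the board, 160 (x) x 56 (y) x 20 high, in any of the three places; origin under its centre on the board top, axes as the board. Peg hole at its -x end, near the robot; an aluminium clamp, 40 wide, 37 high above the block's top, at its +x end holds the leaf spring, whose free tip points to -x and ends 32 short of the hole's centre.
- stud_b (a point): top centre of the flat brass stud (10 in diameter, 5 high on the leaf) near the free tip of this block's steel leaf spring (80 long, 20 wide, 2.5 thick): the place to press, straight down. Lies 42 behind the hole's centre, 70 from the clamp, 27 above the block's top when free; goes down 10 to 13 (differs from spring to spring) to a rubber-capped stop, where force climbs some 9 N per mm.
- hole_b (a point): mouth of this block's round peg hole, at the block's top face: 19 wide, 16 deep, chamfered
- leaf_b (a joint): deflection of this block's leaf spring (rad): 0 free, about 0.157 to 0.186 at its stop; springs back. Two springs are sound: about 0.5 N per mm at the stud, 5 to 8 N just at the stop; one is tired: about 0.25 N per mm, under 4 N just at the stop. They look alike (the tired one rests 0.1 mm low, too little to see) and change places each run; only pushing tells.
- block_c: one of three like grey spring blocks fixed on the board, 160 (x) x 56 (y) x 20 high, in any of the three places; origin under its centre on the board top, axes as the board. Peg hole at its -x end, near the robot; an aluminium clamp, 40 wide, 37 high above the block's top, at its +x end holds the leaf spring, whose free tip points to -x and ends 32 short of the hole's centre.
- stud_c (a point): top centre of the flat brass stud (10 in diameter, 5 high on the leaf) near the free tip of this block's steel leaf spring (80 long, 20 wide, 2.5 thick): the place to press, straight down. Lies 42 behind the hole's centre, 70 from the clamp, 27 above the block's top when free; goes down 10 to 13 (differs from spring to spring) to a rubber-capped stop, where force climbs some 9 N per mm.
- hole_c (a point): mouth of this block's round peg hole, at the block's top face: 19 wide, 16 deep, chamfered
- leaf_c (a joint): deflection of this block's leaf spring (rad): 0 free, about 0.157 to 0.186 at its stop; springs back. Two springs are sound: about 0.5 N per mm at the stud, 5 to 8 N just at the stop; one is tired: about 0.25 N per mm, under 4 N just at the stop. They look alike (the tired one rests 0.1 mm low, too little to see) and change places each run; only pushing tells.
- peg: red plastic marker peg, loose, standing upright on the worktop to one side of the board: head 28 in diameter and 40 high on a stem 16 in diameter and 14 long, 54 in all, 30 g; origin at the centre of the stem's lower end, z up. Its head's shoulder sits on the block's top when the stem is fully in a hole.
- jar: amber glass jar, 48 in diameter, 100 high, 250 g, standing upright on the worktop at the other side of the board; origin under its centre
- driver: yellow-handled screwdriver lying on the worktop in front of the robot; origin under its middle
There are look-alikes about, which are no part of the job. Of the things that look like the peg, the middle-sized one is meant.

How it is judged:
By the outcome, as a careful person would: the job done as asked, in the order asked, and still so for the second after the job is handed in, with the robot touching nothing.
It also fails if it takes over 62 s, if anything falls off the work surface, if the arm or the gripper's body presses on something with over 40 N, if the wrist force passes 120 N, or if a joint passes its speed limit or range.

## Working session

There is one attempt and no reset: what is moved stays moved. The work goes in short steps, Python scripts to look and compute and a tool call to move; the robot and the scene stay as the last step left them, time stands still between calls to the robot, and variables do not carry over. Pictures are saved under pics/ and viewed, at most 10 in all, crops included, and the job is handed in when it is done.

Besides the shell and the picture viewer there is one more tool, called after ">>>" by a JSON object that holds its "op" and its "data". send_rows: Moves the arm, as the interface text tells. Its arguments: {"type":"object","properties":{"steps":{"type":"array"},"fingers":{"type":"number"},"squeeze":{"type":"number"}},"required":["steps"]}

```bash
mkdir -p pics; cat > h.py <<'E'
import numpy as np, cv2
from bench import sense, snapshot, order, finder
def ray(s,u,v):
    K=s["K"];x=(u-K[0,2])/K[0,0];y=(v-K[1,2])/K[1,1]
    rd=np.hypot(x,y);r=rd
    for _ in range(20): r=rd/(1+s["k1"]*r*r)
    f=r/rd if rd>0 else 1
    P=np.array(s["pose"]);d=P[:3,:3]@np.array([x*f,-y*f,-1.0])
    return P[:3,3],d
def atz(s,u,v,z):
    o,d=ray(s,u,v);return o+d*(z-o[2])/d[2]
def tri(rays):
    A=0;b=0
    for o,d in rays:
        d=d/np.linalg.norm(d);M=np.eye(3)-np.outer(d,d);A=A+M;b=b+M@o
    return np.linalg.solve(A,b)
def proj(s,p):
    P=np.array(s["pose"]);c=P[:3,:3].T@(np.array(p)-P[:3,3]);x=c[0]/-c[2];y=-c[1]/-c[2]
    f=1+s["k1"]*(x*x+y*y);K=s["K"];return K[0,0]*x*f+K[0,2],K[1,1]*y*f+K[1,2]
def save(s,n): cv2.imwrite("pics/"+n,s["img"][:,:,::-1])
E
python3 - <<'E'
from h import *
np.set_printoptions(precision=1,suppress=True)
ims=[]
for c in("scene","side"):
    s=snapshot(c);save(s,c+"0.png")
    print(c,np.array(s["pose"])[:3,3])
    for l,z in(("stud_a",65),("hole_a",38),("peg",0),("jar",0),("driver",0),("board",0)):
        for r in finder.pinpoint(l,c):
            u,v=r["at"][0]*640,r["at"][1]*480
            print(l,round(r["confidence"],2),round(u),round(v),atz(s,u,v,z))
E
```

```text
scene [1383.4  -44.6  948.7]
stud_a 0.71 335 257 [578.8  39.6  65. ]
stud_a 0.64 255 261 [ 582.5 -133.9   65. ]
stud_a 0.63 295 255 [571.  -46.6  65. ]
hole_a 0.83 333 250 [533.8  39.7  38. ]
hole_a 0.67 295 252 [535.5 -45.8  38. ]
hole_a 0.58 263 257 [ 549.1 -118.6   38. ]
peg 0.72 437 229 [440.3 303.4  -0. ]
peg 0.62 451 254 [525.1 319.2   0. ]
peg 0.5 429 210 [370.7 296.7   0. ]
driver 0.96 321 212 [365.1  23.3   0. ]
driver 0.7 258 255 [ 506.8 -132.6    0. ]
board 0.58 298 287 [605.8 -41.8   0. ]
board 0.23 323 213 [370.7  28.4   0. ]
side [427.4 809.8 637. ]
stud_a 0.88 284 262 [575.9  48.9  65. ]
stud_a 0.51 292 213 [ 588. -123.   65.]
hole_a 0.79 313 220 [ 548.2 -143.4   38. ]
hole_a 0.77 306 275 [536.4  47.1  38. ]
hole_a 0.62 312 249 [536.3 -37.9  38. ]
peg 0.86 292 410 [518.4 318.4   0. ]
peg 0.83 348 406 [437.5 300.1   0. ]
peg 0.78 391 409 [375.5 298.2   0. ]
jar 0.72 332 198 [ 521.5 -313.5    0. ]
jar 0.67 286 231 [ 608.6 -152.7    0. ]
driver 0.64 395 290 [368.9  23.8   0. ]
```

View pics/scene0.png

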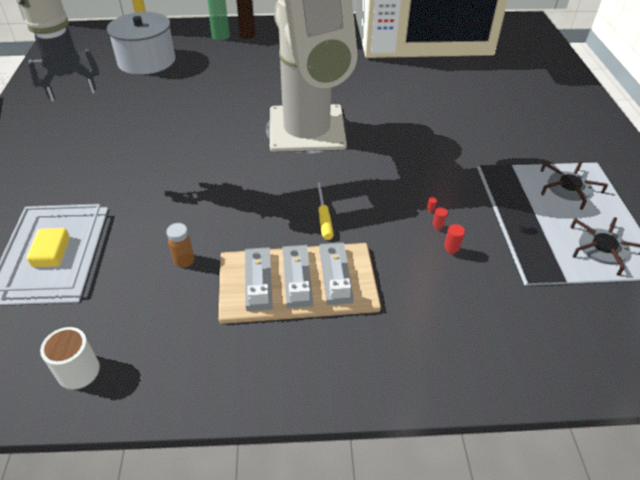

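View pics/side0.png

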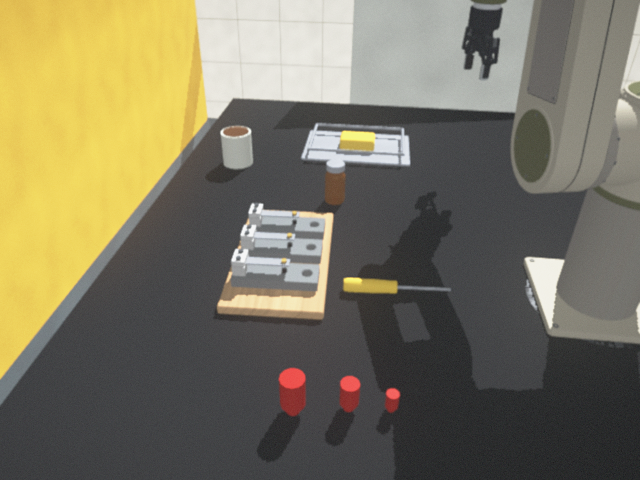

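The scene shows three red pegs: big (454,240), middle (440,219) and small (432,204). The middle one fits, at about (439,302). The jar is at (180,246) and the driver at (325,220). I'll confirm the peg in a close-up before grasping it.

```bash
python3 - <<'E'
from h import *
s=sense();print({k:np.round(v,2).tolist() for k,v in s.items()})
E
```

```text
{'time': 0.7, 'joint_pos': [-76.57, 7.47, 85.27, 0.0, 87.26, -4.89], 'qd': [0.02, 0.03, -0.07, -0.0, 0.03, -0.03], 'joint_efforts': [0.0, -56.91, -50.08, -0.0, 0.0, 0.0], 'tool_pos': [188.65, -569.61, 231.33], 'tcp_rot': [180.0, 0.0, 18.32], 'ft_force': [0.06, -0.21, 0.21], 'wrist_torque': [0.09, 0.06, 0.03], 'grip_force': 0.0, 'finger_gap': 85.28}
```

>>> {"op": "send_rows", "data": {"steps": [[[11.0, 17.5, 2.3], [0, 0, 0]], [[11.0, 17.5, 2.3], [0, 0, 0]], [[11.0, 17.5, 2.3], [0, 0, 0]], [[11.0, 17.5, 2.3], [0, 0, 0]], [[11.0, 17.5, 2.3], [0, 0, 0]], [[11.0, 17.5, 2.3], [0, 0, 0]], [[11.0, 17.5, 2.3], [0, 0, 0]], [[11.0, 17.5, 2.3], [0, 0, 0]], [[11.0, 17.5, 2.3], [0, 0, 0]], [[11.0, 17.5, 2.3], [0, 0, 0]]], "fingers": 1}}

```text
time: 1.95
tool_pos: [519.5, -42.6, 300.9]
tcp_rot: [180.0, -0.0, 18.3]
ft_force: [0.8, -1.2, 0.4]
finger_gap: -0.0
grip_force: 0.0
```

```bash
python3 - <<'E'
from h import *
np.set_printoptions(precision=1,suppress=True)
s=snapshot("wrist");save(s,"w1.png");print(np.array(s["pose"]))
for l,z in(("stud_a",65),("hole_a",38)):
    for r in finder.pinpoint(l,"wrist"):
        u,v=r["at"][0]*640,r["at"][1]*480
        print(l,round(r["confidence"],2),round(u),round(v),atz(s,u,v,z))
E
```

```text
[[  0.3   0.9   0.3 585.5]
 [ -0.9   0.3   0.1 -20.4]
 [ -0.   -0.3   1.  442.8]
 [  0.    0.    0.    1. ]]
stud_a 0.92 344 139 [587.5 -44.   65. ]
stud_a 0.72 423 170 [ 584.7 -132.3   65. ]
stud_a 0.6 263 127 [573.1  36.5  65. ]
stud_a 0.57 406 204 [ 545.9 -128.    65. ]
stud_a 0.48 252 163 [535.8  37.1  65. ]
hole_a 0.95 252 160 [535.7  42.6  38. ]
hole_a 0.92 333 183 [539.  -49.8  38. ]
hole_a 0.63 402 203 [ 542.3 -131.9   38. ]
```

View pics/w1.png

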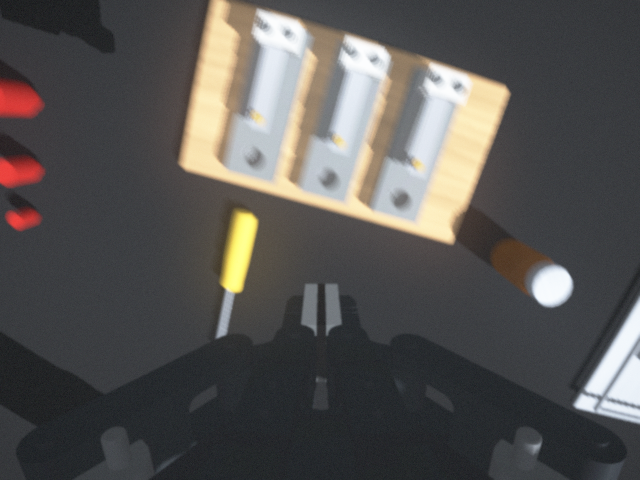

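The wrist view shows studs at about (256,117), (338,140) and (418,162), and holes at about (254,156), (328,178) and (401,199). I'll fit the known block geometry to these.

```bash
cat >> h.py <<'E'
from scipy.optimize import least_squares
def model(p):  # centre hole x,y,yaw -> holes, studs from left to right
    c,s=np.cos(p[2]),np.sin(p[2]);R=np.array([[c,-s],[s,c]])
    H=[np.append(p[:2]+R@[0,k],38) for k in(85,0,-85)]
    S=[np.append(p[:2]+R@[42,k],65) for k in(85,0,-85)]
    return H,S
def fit(obs): # list of (snap,[hole px],[stud px]) None allowed
    def f(p):
        H,S=model(p);e=[]
        for s,h,t in obs:
            for P,o in zip(H+S,h+t):
                if o is not None: e+=list(np.array(proj(s,P))-o)
        return e
    r=least_squares(f,[538,-43,0.],loss="soft_l1",x_scale=[1,1,.01]);return r.x,np.array(f(r.x)).reshape(-1,2)
E
python3 - <<'E'
from h import *
np.set_printoptions(precision=2,suppress=True)
s=snapshot("wrist")
p,e=fit([(s,[(254,156),(328,178),(401,199)],[(256,117),(338,140),(418,162)])])
print(p);print(e)
H,S=model(p);print(np.array(S));print(np.array(H))
E
```

```text
[543.24 -40.86   0.06]
[[-1.55  0.85]
 [-0.58 -0.83]
 [-0.77 -1.7 ]
 [ 0.72  0.19]
 [ 0.99 -0.04]
 [ 0.56  0.78]]
[[ 580.1    46.49   65.  ]
 [ 585.16  -38.36   65.  ]
 [ 590.23 -123.21   65.  ]]
[[ 538.17   43.99   38.  ]
 [ 543.24  -40.86   38.  ]
 [ 548.3  -125.71   38.  ]]
```

>>> {"op": "send_rows", "data": {"steps": [[[2.05, 3.04, -6.0], [0, 0, -0.26]], [[2.05, 3.04, -6.0], [0, 0, -0.26]], [[2.05, 3.04, -6.0], [0, 0, -0.26]], [[2.05, 3.04, -6.0], [0, 0, -0.26]], [[2.05, 3.04, -6.0], [0, 0, -0.26]], [[2.05, 3.04, -6.0], [0, 0, -0.26]], [[2.05, 3.04, -6.0], [0, 0, -0.26]]]}}

```text
time: 3.02
tool_pos: [581.2, 45.5, 122.5]
tcp_rot: [180.0, -0.2, 3.4]
ft_force: [0.2, 0.4, 0.0]
finger_gap: 0.2
grip_force: 0.0
```

```bash
python3 - <<'E'
from h import *
np.set_printoptions(precision=1,suppress=True)
s=snapshot("wrist");save(s,"w2.png");print(sense()["ft_force"])
H,S=model([543.24,-40.86,.06])
for P in H+S: print(np.array(proj(s,P)))
for l,z in(("stud_a",65),("hole_a",38)):
    for r in finder.pinpoint(l,"wrist"):
        u,v=r["at"][0]*640,r["at"][1]*480
        print(l,round(r["confidence"],2),round(u),round(v),atz(s,u,v,z))
E
```

```text
[-0.4  0.2  0.6]
[319.6 304.5]
[442.7 303.8]
[559.7 302.1]
[319.2 259.7]
[464.1 259.3]
[598.9 258.5]
stud_a 0.97 477 266 [581.7 -46.8  65. ]
stud_a 0.79 604 267 [ 585.2 -128.1   65. ]
stud_a 0.58 330 265 [577.1  40.1  65. ]
hole_a 0.91 449 307 [541.2 -45.5  38. ]
hole_a 0.88 569 311 [ 541.7 -135.    38. ]
```

View pics/w2.png

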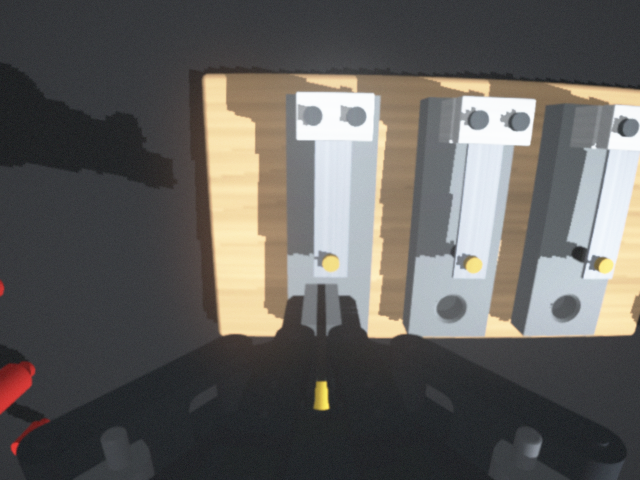

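The close view shows studs at (331,264), (474,264) and (605,265), and holes at (452,307) and (566,307). My earlier fit is off by about 6 mm, so I'll refit.

```bash
python3 - <<'E'
from h import *
np.set_printoptions(precision=2,suppress=True)
s=snapshot("wrist")
p,e=fit([(s,[None,(452,307),(566,307)],[(331,264),(474,264),(605,265)])])
print(p);print(e)
H,S=model(p);print(np.array(S));print(np.array(H))
E
```

```text
[540.27 -46.15   0.05]
[[-1.3   1.  ]
 [ 0.78  0.15]
 [-1.27 -0.51]
 [ 0.19  0.39]
 [ 2.61 -0.38]]
[[ 577.91   40.87   65.  ]
 [ 582.22  -44.02   65.  ]
 [ 586.53 -128.91   65.  ]]
[[ 535.96   38.74   38.  ]
 [ 540.27  -46.15   38.  ]
 [ 544.58 -131.04   38.  ]]
```

>>> {"op": "send_rows", "data": {"steps": [[[-0.07, -0.17, -0.8], [0, 0, 0]], [[-0.07, -0.17, -1.6], [0, 0, 0]], [[-0.07, -0.17, -1.7], [0, 0, 0]], [[-0.07, -0.17, -1.8], [0, 0, 0]], [[-0.07, -0.17, -1.9], [0, 0, 0]], [[-0.07, -0.17, -2.0], [0, 0, 0]], [[-0.07, -0.17, -2.1], [0, 0, 0]], [[-0.07, -0.17, -2.1], [0, 0, 0]], [[-0.07, -0.17, -2.1], [0, 0, 0]]]}}

```text
time: 4.35
tool_pos: [578.7, 41.5, 57.9]
tcp_rot: [180.0, -0.1, 3.4]
ft_force: [2.0, 0.2, 3.7]
finger_gap: 0.3
grip_force: 1.9
```

>>> {"op": "send_rows", "data": {"steps": [[[0, 0, -0.05], [0, 0, 0]], [[0, 0, -0.1], [0, 0, 0]], [[0, 0, -0.1], [0, 0, 0]]]}}

```text
time: 4.72
tool_pos: [578.8, 41.5, 54.8]
tcp_rot: [180.0, -0.1, 3.4]
ft_force: [3.0, 0.0, 5.8]
finger_gap: 0.2
grip_force: 2.8
```

>>> {"op": "send_rows", "data": {"steps": [[[0, 0, -0.03], [0, 0, 0]], [[0, 0, -0.03], [0, 0, 0]]]}}

```text
time: 4.97
tool_pos: [578.8, 41.5, 54.0]
tcp_rot: [180.0, -0.1, 3.4]
ft_force: [1.8, 0.4, 7.2]
finger_gap: 0.2
grip_force: 3.0
```

>>> {"op": "send_rows", "data": {"steps": [[[0, 0, -0.03], [0, 0, 0]], [[0, 0, -0.03], [0, 0, 0]]]}}

```text
time: 5.22
tool_pos: [578.9, 41.5, 53.3]
tcp_rot: [180.0, -0.1, 3.4]
ft_force: [1.9, -0.1, 7.7]
finger_gap: -0.3
grip_force: 4.0
```

>>> {"op": "send_rows", "data": {"steps": [[[0, 0, -0.03], [0, 0, 0]], [[0, 0, -0.03], [0, 0, 0]]]}}

```text
time: 5.48
tool_pos: [579.1, 41.5, 52.8]
tcp_rot: [180.0, -0.1, 3.4]
ft_force: [0.4, -0.0, 10.0]
finger_gap: -0.0
grip_force: 5.2
```

>>> {"op": "send_rows", "data": {"steps": [[[0, 0, -0.015], [0, 0, 0]], [[0, 0, -0.015], [0, 0, 0]], [[0, 0, -0.015], [0, 0, 0]], [[0, 0, -0.015], [0, 0, 0]], [[0, 0, -0.015], [0, 0, 0]], [[0, 0, -0.015], [0, 0, 0]], [[0, 0, -0.015], [0, 0, 0]]]}}

```text
time: 6.35
tool_pos: [579.1, 41.5, 52.5]
tcp_rot: [180.0, -0.1, 3.4]
ft_force: [-0.3, -0.2, 11.8]
finger_gap: -0.0
grip_force: 5.8
```

>>> {"op": "send_rows", "data": {"steps": [[[0, 0, 0.4], [0, 0, 0]], [[0, 0, 1.3], [0, 0, 0]], [[0.07, -1.4, 1.3], [0, 0, 0]], [[0.14, -2.83, 1.3], [0, 0, 0]], [[0.14, -2.83, 1.3], [0, 0, 0]], [[0.14, -2.83, 0.6], [0, 0, 0]], [[0.14, -2.83, 0.4], [0, 0, 0]], [[0.14, -2.83, 0.3], [0, 0, 0]], [[0.14, -2.83, 0.2], [0, 0, 0]], [[0.14, -2.83, 0.2], [0, 0, 0]]]}}

```text
time: 7.6
tool_pos: [582.3, -43.0, 57.5]
tcp_rot: [-180.0, -0.0, 3.4]
ft_force: [-3.7, 0.4, 4.6]
finger_gap: 0.1
grip_force: 2.1
```

>>> {"op": "send_rows", "data": {"steps": [[[0, 0, -0.05], [0, 0, 0]], [[0, 0, -0.09], [0, 0, 0]], [[0, 0, -0.09], [0, 0, 0]]]}}

```text
time: 7.98
tool_pos: [582.6, -43.3, 54.9]
tcp_rot: [-180.0, -0.0, 3.4]
ft_force: [-3.1, 1.9, 5.0]
finger_gap: -0.2
grip_force: 2.8
```

>>> {"op": "send_rows", "data": {"steps": [[[0, 0, -0.03], [0, 0, 0]], [[0, 0, -0.03], [0, 0, 0]]]}}

```text
time: 8.22
tool_pos: [582.6, -43.3, 54.0]
tcp_rot: [-180.0, -0.0, 3.4]
ft_force: [-3.7, 0.9, 5.9]
finger_gap: -0.1
grip_force: 3.0
```

>>> {"op": "send_rows", "data": {"steps": [[[0, 0, -0.03], [0, 0, 0]], [[0, 0, -0.03], [0, 0, 0]]]}}

```text
time: 8.48
tool_pos: [582.7, -43.3, 53.3]
tcp_rot: [-180.0, -0.1, 3.4]
ft_force: [-3.7, 1.6, 6.4]
finger_gap: 0.1
grip_force: 3.2
```

>>> {"op": "send_rows", "data": {"steps": [[[0, 0, -0.03], [0, 0, 0]], [[0, 0, -0.03], [0, 0, 0]]]}}

```text
time: 8.72
tool_pos: [582.8, -43.2, 52.4]
tcp_rot: [-180.0, -0.1, 3.4]
ft_force: [-2.6, 1.6, 6.5]
finger_gap: -0.1
grip_force: 3.5
```

>>> {"op": "send_rows", "data": {"steps": [[[0, 0, -0.015], [0, 0, 0]], [[0, 0, -0.015], [0, 0, 0]]]}}

```text
time: 8.98
tool_pos: [582.9, -43.3, 52.1]
tcp_rot: [-180.0, -0.1, 3.4]
ft_force: [-3.4, 2.1, 7.5]
finger_gap: -0.2
grip_force: 3.6
```

>>> {"op": "send_rows", "data": {"steps": [[[0, 0, -0.02], [0, 0, 0]], [[0, 0, -0.03], [0, 0, 0]]]}}

```text
time: 9.22
tool_pos: [582.9, -43.3, 51.3]
tcp_rot: [180.0, -0.1, 3.4]
ft_force: [-4.1, 1.1, 9.3]
finger_gap: -0.1
grip_force: 4.4
```

>>> {"op": "send_rows", "data": {"steps": [[[0, 0, -0.015], [0, 0, 0]], [[0, 0, -0.015], [0, 0, 0]]]}}

```text
time: 9.48
tool_pos: [583.0, -43.3, 51.1]
tcp_rot: [180.0, -0.1, 3.4]
ft_force: [-4.5, 1.5, 9.2]
finger_gap: 0.3
grip_force: 4.9
```

>>> {"op": "send_rows", "data": {"steps": [[[0, 0, -0.015], [0, 0, 0]], [[0, 0, -0.025], [0, 0, 0]], [[0, 0, -0.025], [0, 0, 0]], [[0, 0, -0.025], [0, 0, 0]], [[0, 0, -0.025], [0, 0, 0]], [[0, 0, -0.025], [0, 0, 0]], [[0, 0, -0.025], [0, 0, 0]]]}}

```text
time: 10.35
tool_pos: [583.1, -43.3, 50.6]
tcp_rot: [180.0, -0.1, 3.4]
ft_force: [-4.5, 2.1, 11.4]
finger_gap: -0.0
grip_force: 5.8
```

>>> {"op": "send_rows", "data": {"steps": [[[0, 0, 0.4], [0, 0, 0]], [[0, 0, 1.35], [0, 0, 0]], [[0.07, -1.4, 1.35], [0, 0, 0]], [[0.14, -2.83, 1.35], [0, 0, 0]], [[0.14, -2.83, 1.35], [0, 0, 0]], [[0.14, -2.83, 0.6], [0, 0, 0]], [[0.14, -2.83, 0.45], [0, 0, 0]], [[0.14, -2.83, 0.35], [0, 0, 0]], [[0.14, -2.83, 0.26], [0, 0, 0]], [[0.14, -2.83, 0.26], [0, 0, 0]]]}}

```text
time: 11.6
tool_pos: [586.8, -128.0, 57.5]
tcp_rot: [180.0, -0.0, 3.4]
ft_force: [-2.1, 1.3, 1.5]
finger_gap: -0.2
grip_force: 1.0
```

>>> {"op": "send_rows", "data": {"steps": [[[0, 0, -0.05], [0, 0, 0]], [[0, 0, -0.09], [0, 0, 0]], [[0, 0, -0.09], [0, 0, 0]]]}}

```text
time: 11.98
tool_pos: [586.9, -128.2, 54.6]
tcp_rot: [180.0, -0.1, 3.4]
ft_force: [0.5, 1.4, 2.7]
finger_gap: 0.1
grip_force: 1.5
```

The right spring reads about half the force of the other two at the same depth, so it looks like the tired one. I'll continue down to its stop.

>>> {"op": "send_rows", "data": {"steps": [[[0, 0, -0.03], [0, 0, 0]], [[0, 0, -0.05], [0, 0, 0]], [[0, 0, -0.05], [0, 0, 0]]]}}

```text
time: 12.35
tool_pos: [586.9, -128.3, 53.1]
tcp_rot: [180.0, -0.1, 3.4]
ft_force: [0.6, 1.9, 3.7]
finger_gap: 0.0
grip_force: 2.1
```

>>> {"op": "send_rows", "data": {"steps": [[[0, 0, -0.03], [0, 0, 0]], [[0, 0, -0.03], [0, 0, 0]]]}}

```text
time: 12.6
tool_pos: [587.0, -128.4, 52.5]
tcp_rot: [180.0, -0.1, 3.4]
ft_force: [0.9, 2.5, 6.2]
finger_gap: -0.0
grip_force: 3.4
```

>>> {"op": "send_rows", "data": {"steps": [[[0, 0, -0.03], [0, 0, 0]], [[0, 0, -0.03], [0, 0, 0]], [[0, 0, -0.03], [0, 0, 0]], [[0, 0, -0.03], [0, 0, 0]], [[0, 0, -0.03], [0, 0, 0]], [[0, 0, -0.03], [0, 0, 0]], [[0, 0, -0.03], [0, 0, 0]]]}}

```text
time: 13.48
tool_pos: [587.1, -128.4, 52.0]
tcp_rot: [180.0, -0.1, 3.4]
ft_force: [-0.7, 2.4, 8.7]
finger_gap: 0.1
grip_force: 4.4
```

>>> {"op": "send_rows", "data": {"steps": [[[0, 0, 0.5], [0, 0, 0]], [[0, 0, 1.5], [0, 0, 0]], [[-3.3, -0.1, 3.3], [0, 0, 0]], [[-3.3, -0.1, 3.3], [0, 0, 0]], [[-3.3, -0.1, 3.3], [0, 0, 0]], [[-3.3, -0.1, 3.3], [0, 0, 0]], [[-3.3, -0.1, 3.3], [0, 0, 0]]]}}

```text
time: 14.35
tool_pos: [487.5, -131.2, 149.1]
tcp_rot: [-180.0, 0.1, 3.4]
ft_force: [-0.6, 0.2, -0.4]
finger_gap: -0.2
grip_force: 0.0
```

```bash
python3 - <<'E'
from h import *
np.set_printoptions(precision=1,suppress=True)
s=snapshot("wrist")
H,S=model([540.27,-46.15,.05])
for P in H+S: print(np.array(proj(s,P)))
for l,z in(("stud_a",65),("hole_a",38)):
    for r in finder.pinpoint(l,"wrist"):
        u,v=r["at"][0]*640,r["at"][1]*480
        print(l,round(r["confidence"],2),round(u),round(v),atz(s,u,v,z))
u,v=map(int,proj(s,H[2]));x0,y0=max(0,min(440,u-100)),max(0,min(330,v-75));print(x0,y0)
cv2.imwrite("pics/w3.png",cv2.resize(s["img"][y0:y0+150,x0:x0+200,::-1],None,fx=4,fy=4))
E
```

```text
[ 83.8 152.4]
[201.9 151.5]
[326.1 152.2]
[48.2 85.5]
[182.9  81.5]
[327.7  81.3]
stud_a 0.77 327 85 [ 584.4 -128.7   65. ]
stud_a 0.66 50 88 [576.6  39.5  65. ]
stud_a 0.66 184 83 [581.6 -44.6  65. ]
hole_a 0.97 329 155 [ 542.7 -132.8   38. ]
hole_a 0.71 202 154 [538.4 -46.1  38. ]
hole_a 0.57 84 151 [537.2  38.6  38. ]
hole_a 0.4 52 85 [580.6  58.4  38. ]
226 77
```

View pics/w3.png

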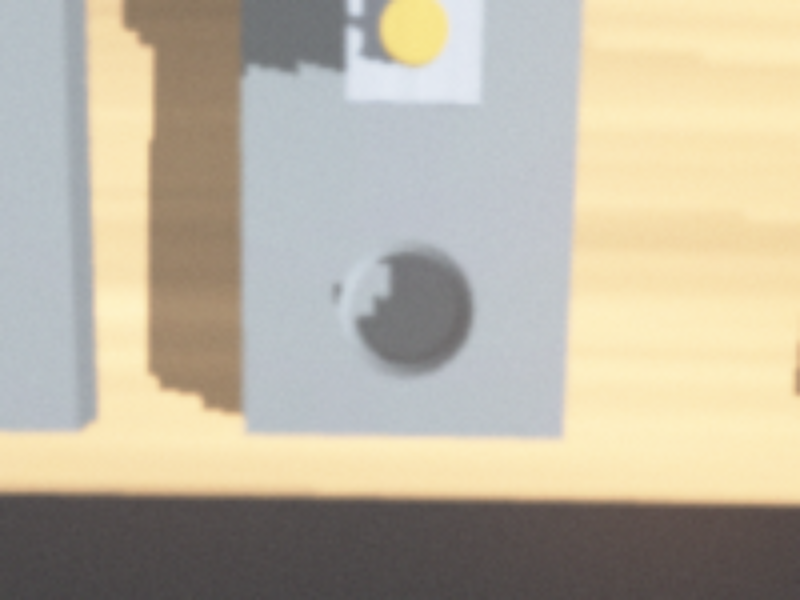

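The right block's hole is at crop (408,310), which is pixel (328,154), so about (543,-132). Next I'll go and look at the peg.

>>> {"op": "send_rows", "data": {"steps": [[[-3.4, 14.2, 2.0], [0, 0, 0]], [[-3.4, 14.2, 2.0], [0, 0, 0]], [[-3.4, 14.2, 2.0], [0, 0, 0]], [[-3.4, 14.2, 2.0], [0, 0, 0]], [[-3.4, 14.2, 2.0], [0, 0, 0]], [[-3.4, 14.2, 2.0], [0, 0, 0]], [[-3.4, 14.2, 2.0], [0, 0, 0]], [[-3.4, 14.2, 2.0], [0, 0, 0]], [[-3.4, 14.2, 2.0], [0, 0, 0]], [[-3.4, 14.2, 2.0], [0, 0, 0]]], "fingers": 0}}

```text
time: 15.75
tool_pos: [385.8, 293.5, 209.4]
tcp_rot: [179.9, 0.0, 3.3]
ft_force: [0.0, 0.5, 0.2]
finger_gap: 85.7
grip_force: 0.0
```

```bash
python3 - <<'E'
from h import *
np.set_printoptions(precision=1,suppress=True)
s=snapshot("wrist");save(s,"w4.png")
print(proj(s,[439,302,0]),proj(s,[439,302,54]))
for r in finder.trace("peg","wrist"):
    b=np.array(r["box"])*[640,480,640,480];print("box",b,round(r["confidence"],2))
for r in finder.pinpoint("peg","wrist"):
    u,v=r["at"][0]*640,r["at"][1]*480
    print(round(r["confidence"],2),round(u),round(v),atz(s,u,v,0))
E
```

```text
(np.float64(315.201199669295), np.float64(150.37893005348565)) (np.float64(314.19281468236284), np.float64(153.55182960756886))
box [270.6  13.1  51.9  63.7] 0.95
box [296.7 139.4  33.6  34.9] 0.65
0.86 314 216 [375.9 299.9   0. ]
0.83 300 62 [515.7 319.8   0. ]
0.79 315 151 [438.5 302.5   0. ]
```

View pics/w4.png

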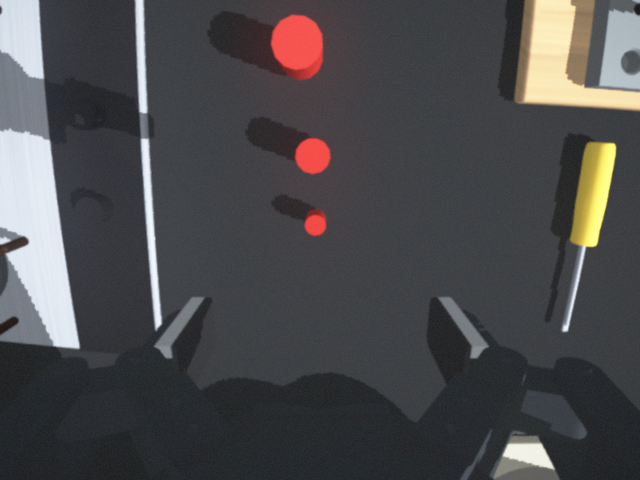

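Candidates in the wrist view are big (298,44), middle (313,156) and small (316,223). The middle one fits a 28 mm head; I'll confirm it with a crop and the measured diameters.

```bash
python3 - <<'E'
from h import *
np.set_printoptions(precision=1,suppress=True)
s=snapshot("wrist");i=s["img"].astype(int)
m=((i[...,0]>150)&(i[...,1]<110)&(i[...,2]<110)).astype(np.uint8)
n,l,st,c=cv2.connectedComponentsWithStats(m)
for k in range(1,n):
    if st[k,4]>100:
        x,y,w,h=st[k,:4]; print(st[k],c[k], "at z54:",atz(s,x+w/2-.5,y+h/2-.5,54),"dia",np.linalg.norm(atz(s,x-.5,y+h/2,54)-atz(s,x+w-.5,y+h/2,54)))
print(sense()["tool_pos"])
cv2.imwrite("pics/w5.png",cv2.resize(s["img"][0:250,200:420,::-1],None,fx=2.4,fy=2.4))
E
```

```text
[ 271   15   52   65 2530] [298.2  45.5] at z54: [517.6 319.7  54. ] dia 39.1746709376388
[295 138  36  36 991] [312.6 155.7] at z54: [437.6 303.4  54. ] dia 28.87215652624357
[305 213  21  23 378] [315.4 224.4] at z54: [381.2 298.3  54. ] dia 17.690331043491227
[385.9 293.7 209.9]
```

View pics/w5.png

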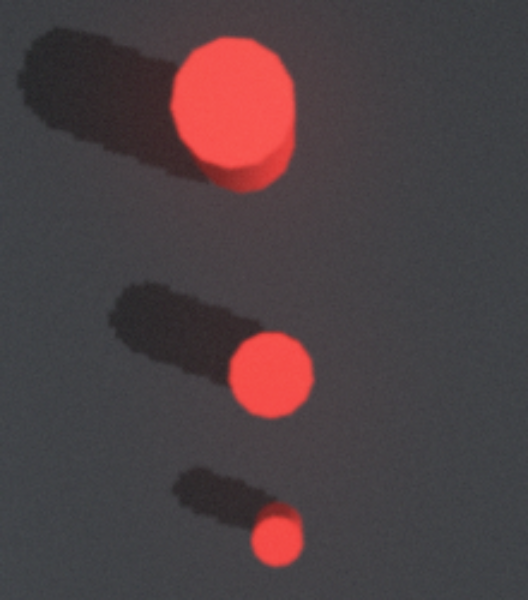

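The crop confirms it: the middle peg has a 28.9 mm head and stands at (437.6, 303.4). I'll grasp it now.

>>> {"op": "send_rows", "data": {"steps": [[[1.72, 0.32, -1.5], [0, 0, 0]], [[1.72, 0.32, -2.5], [0, 0, 0]], [[1.72, 0.32, -3.5], [0, 0, 0]], [[1.72, 0.32, -4.5], [0, 0, 0]], [[1.72, 0.32, -5.5], [0, 0, 0]], [[1.72, 0.32, -6.0], [0, 0, 0]], [[1.72, 0.32, -6.3], [0, 0, 0]], [[1.72, 0.32, -6.3], [0, 0, 0]], [[1.72, 0.32, -6.3], [0, 0, 0]]]}}

```text
time: 17.08
tool_pos: [438.0, 304.8, 22.2]
tcp_rot: [-180.0, -0.1, 3.4]
ft_force: [0.6, -0.9, 0.2]
finger_gap: 85.3
grip_force: 0.0
```

>>> {"op": "send_rows", "data": {"steps": [[[0, 0, 0], [0, 0, 0]], [[0, 0, 0], [0, 0, 0]], [[0, 0, 0], [0, 0, 0]], [[0, 0, 0], [0, 0, 0]], [[0, 0, 0], [0, 0, 0]], [[0, 0, 0], [0, 0, 0]], [[0, 0, 0], [0, 0, 0]], [[0, 0, 0], [0, 0, 0]]], "fingers": 1, "squeeze": 30}}

```text
time: 18.08
tool_pos: [437.2, 304.3, 21.2]
tcp_rot: [-180.0, -0.0, 3.4]
ft_force: [0.5, -1.7, 4.7]
finger_gap: 27.3
grip_force: 30.7
```

>>> {"op": "send_rows", "data": {"steps": [[[0, 0, 2], [0, 0, 0]], [[0, 0, 4.3], [0, 0, 0]], [[3.53, -14.54, 4.3], [0, 0, 0]], [[3.53, -14.54, 4.3], [0, 0, 0]], [[3.53, -14.54, 4.3], [0, 0, 0]], [[3.53, -14.54, 4.3], [0, 0, 0]], [[3.53, -14.54, 4.3], [0, 0, 0]], [[3.53, -14.54, 4.3], [0, 0, 0]], [[3.53, -14.54, 4.3], [0, 0, 0]], [[3.53, -14.54, 4.3], [0, 0, 0]]]}}

```text
time: 19.32
tool_pos: [543.0, -135.6, 149.6]
tcp_rot: [180.0, 0.0, 3.2]
ft_force: [-0.5, -0.2, -1.2]
finger_gap: 27.2
grip_force: 30.5
```

>>> {"op": "send_rows", "data": {"steps": [[[0, 0, -0.8], [0, 0, 0]], [[0, 0, -1.67], [0, 0, 0]], [[0, 0, -1.67], [0, 0, 0]], [[0, 0, -1.67], [0, 0, 0]]]}}

```text
time: 19.82
tool_pos: [543.3, -131.4, 100.6]
tcp_rot: [-180.0, -0.0, 3.5]
ft_force: [0.7, -0.1, 0.9]
finger_gap: 26.8
grip_force: 30.5
```

```bash
python3 - <<'E'
from h import *
np.set_printoptions(precision=1,suppress=True)
s=snapshot("wrist");save(s,"w6.png");t=sense();print(t["tool_pos"],t["finger_gap"],t["tcp_rot"])
print("hole",proj(s,[543,-132,38]))
x,y,z=t["tool_pos"];print("pegbase expected",proj(s,[x,y,z-21]),"head top",proj(s,[x,y,z+33]))
for r in finder.pinpoint("peg","wrist")+finder.pinpoint("hole_a","wrist"):
    print(round(r["confidence"],2),np.array(r["at"])*[640,480])
E
```

```text
[ 543.7 -131.7  101.2] 27.202315417969274 [180.   -0.1   3.5]
hole (np.float64(322.0743536965845), np.float64(255.30769667730803))
pegbase expected (np.float64(321.6518342707511), np.float64(282.2100788429042)) head top (np.float64(321.8401294061921), np.float64(344.5911558147398))
0.65 [318.3 282.5]
0.89 [ 43.2 248.8]
0.77 [325.9 254.1]
0.62 [183.  252.2]
0.43 [152.  190.6]
```

View pics/w6.png

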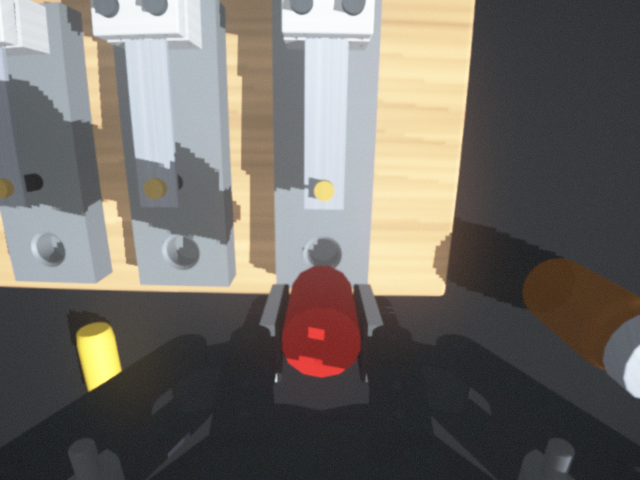

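The wrist view shows the peg upright in the fingers at (322,341), with the right hole visible at (322,253), matching the prediction. I'll descend.

>>> {"op": "send_rows", "data": {"steps": [[[0, 0, -0.7], [0, 0, 0]], [[0, 0, -1.2], [0, 0, 0]], [[0, 0, -1.3], [0, 0, 0]], [[0, 0, -1.4], [0, 0, 0]], [[0, 0, -1.45], [0, 0, 0]], [[0, 0, -1.5], [0, 0, 0]], [[0, 0, -1.5], [0, 0, 0]]]}}

```text
time: 20.85
tool_pos: [543.0, -131.9, 55.0]
tcp_rot: [180.0, -0.0, 3.4]
ft_force: [0.9, -0.3, -0.7]
finger_gap: 27.1
grip_force: 30.5
```

>>> {"op": "send_rows", "data": {"steps": [[[0, 0, -0.1], [0, 0, 0]], [[0, 0, -0.2], [0, 0, 0]], [[0, 0, -0.27], [0, 0, 0]], [[0, 0, -0.27], [0, 0, 0]]]}}

```text
time: 21.35
tool_pos: [542.7, -131.8, 46.4]
tcp_rot: [-180.0, 0.0, 3.4]
ft_force: [0.3, -0.8, 0.4]
finger_gap: 27.1
grip_force: 30.5
```

>>> {"op": "send_rows", "data": {"steps": [[[0, 0, -0.03], [0, 0, 0]], [[0, 0, -0.06], [0, 0, 0]], [[0, 0, -0.06], [0, 0, 0]]]}}

```text
time: 21.72
tool_pos: [543.1, -131.9, 45.2]
tcp_rot: [180.0, -0.0, 3.4]
ft_force: [-0.4, -0.2, 1.2]
finger_gap: 27.3
grip_force: 30.7
```

>>> {"op": "send_rows", "data": {"steps": [[[0, 0, -0.03], [0, 0, 0]], [[0, 0, -0.06], [0, 0, 0]], [[0, 0, -0.06], [0, 0, 0]]]}}

```text
time: 22.1
tool_pos: [543.2, -132.0, 45.1]
tcp_rot: [180.0, -0.0, 3.4]
ft_force: [-8.1, 2.2, 18.3]
finger_gap: 27.0
grip_force: 32.2
```

The peg is seated on its shoulder at TCP 45.1. I'll ease off, release and retreat.

>>> {"op": "send_rows", "data": {"steps": [[[0, 0, 0.04], [0, 0, 0]], [[0, 0, 0.04], [0, 0, 0]]]}}

```text
time: 22.35
tool_pos: [543.3, -132.0, 45.2]
tcp_rot: [180.0, -0.0, 3.4]
ft_force: [-3.4, 0.4, 7.5]
finger_gap: 27.1
grip_force: 31.2
```

>>> {"op": "send_rows", "data": {"steps": [[[0, 0, 0], [0, 0, 0]], [[0, 0, 0], [0, 0, 0]], [[0, 0, 0], [0, 0, 0]], [[0, 0, 0], [0, 0, 0]], [[0, 0, 0], [0, 0, 0]], [[0, 0, 0], [0, 0, 0]]], "fingers": 0}}

```text
time: 23.1
tool_pos: [543.0, -131.9, 44.4]
tcp_rot: [-180.0, -0.0, 3.4]
ft_force: [0.2, -0.3, -0.2]
finger_gap: 85.4
grip_force: 0.0
```

>>> {"op": "send_rows", "data": {"steps": [[[0, 0, 0.5], [0, 0, 0]], [[0, 0, 1.5], [0, 0, 0]], [[0, 0, 3], [0, 0, 0]], [[-2, 0, 4.5], [0, 0, 0]], [[-2, 0, 4.5], [0, 0, 0]], [[-2, 0, 4.5], [0, 0, 0]], [[-2, 0, 4.5], [0, 0, 0]]]}}

```text
time: 23.98
tool_pos: [483.0, -131.7, 178.4]
tcp_rot: [-180.0, 0.1, 3.4]
ft_force: [0.1, 0.7, -0.6]
finger_gap: 85.6
grip_force: 0.0
```

```bash
python3 - <<'E'
from h import *
np.set_printoptions(precision=1,suppress=True)
w=snapshot("wrist");d=snapshot("side");t=sense();print(t["tool_pos"],t["ft_force"],t["time"])
for s in(w,d): print("headtop",proj(s,[543,-132,78]))
u,v=map(int,proj(d,[543,-132,60]))
c=d["img"][v-75:v+75,u-100:u+100]
cv2.imwrite("pics/end.png",np.hstack([cv2.resize(w["img"],(400,300)),cv2.resize(c,(400,300))])[:,:,::-1])
i=w["img"].astype(int);m=((i[...,0]>130)&(i[...,1]<100)&(i[...,2]<100)).astype(np.uint8)
n,l,st,c=cv2.connectedComponentsWithStats(m)
for k in range(1,n):
    if st[k,4]>150: print(st[k],c[k])
E
```

```text
[ 482.8 -131.6  178. ] [ 0.1 -0.8  0.3] 24.075
headtop (np.float64(327.250692399938), np.float64(148.45504275658624))
headtop (np.float64(314.38794894700175), np.float64(206.9412007942605))
[ 307  128   40   40 1278] [326.6 147.5]
```

View pics/end.png

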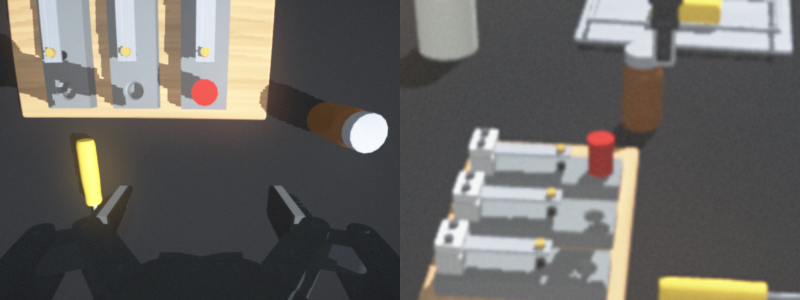

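The peg stands upright in the right block's hole, with its head at (326.6,147.5) against (327,148) expected. The jar and the driver haven't moved, so I'll hand in.

```bash
python3 -c "
from bench import order
print(order.hand_in())"
```

```text
the job is handed in; nothing more can be done
None
```

I pressed all three springs to their stops from left to right, keeping each push under about 13 N. The softest was the right-hand one, so I stood the middle-sized red peg fully home in that block's hole, let go and handed the job in at about 24 s; the jar and screwdriver were not touched.

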